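# Load two sensor cartridges into the sloping magazine rail

### The arm

A 7-joint arm with a two-finger parallel gripper is mounted at the origin on a cart in front of the work surface, level with it; the furniture and walls round the work are solid. World frame = base frame: x ahead of the robot, y to its left, z up, the work surface at z = 0. Lengths are in m, angles in rad, forces in N, time in s.
With the tool pointing down it reaches from about 0.4 to 0.85 m from the base axis. Payload 4.5 kg.
Tool frame: the origin (TCP) lies at the very end of the fingers, on their centre line; the grasp point (between the pads) lies 19 mm behind it; z points along the fingers, y is the line along which they close (so a half turn about z gives the same grasp; the last joint's range is limited). The gripper opens to 88 mm and grips with 3 to 60 N. Pads are 18 mm wide; open, the fingers measure 123 mm over their backs; the gripper's body (75 mm by 187 mm) begins 45 mm behind the grasp point.
Start: joints at [1.152, 0.689, -0.195, 1.565, 0.157, 0.902, -0.215], TCP at [0.273, -0.562, 0.239] pointing down, gripper open.
Joint ranges: [-3.01, 3.01], [-0.46, 2.08], [-1.47, 1.51], [0.13, 2.56], [-1, 4.14], [0.04, 2.09], [-2.66, 2.66]. Speed limits (rad/s): [2.57, 2.57, 3.14, 3.14, 3.14, 3.14, 3.14].

### API

Orientations are given as a unit quaternion [w, x, y, z].
In Python, from workcell import env gives the robot as it stands.
- The arm moves only by the tool move_arm, never from a script. Its argument "motion" is one flat list of numbers, 6 for each row, row after row: the shift along the tool's x, y, z in units of 30 mm (1.0 is 30 mm), then the turn, a rotation vector about the tool's x, y, z in rad. A call has 1 to 20 rows; each row shifts and turns the commanded pose from where the row before left it, along the tool's axes as they then stand; what a row does not reach is not made up. A row lasts 1/8 s, in which the tool goes at most 62.5 mm and 10.7 degrees, less where a joint would pass 70% of its speed; a pose out of reach is approached as far as the arm can. A call is refused whole if a number of a shift passes 1 or a number of a turn 0.188, either way. A call with a gripper value outside its range is refused whole. "claw" is the opening, from -1 (shut) to 1 (fully open), set as the call begins (left out, the last holds). The fingers move at their own pace and stop on an object; "squeeze" is the grip in N (left out, the last holds). Time passes only in rows, so rows that do not move let the fingers close. It gives the time, the measured TCP pose, the force, the opening and the grip force at its end, in the units of the state.
- env.observe(): the state, without advancing time (a new reading comes with each control period).
- env.snapshot(name): name is "side" or "top"; returns (picture, depth): 420x560x3 uint8, blue, green, red; 420x560 float32, m along the optical axis (not along the pixel's ray), 0 where there is no reading.
- env.get_calibration(name): a dict with "camera_matrix" (3x3 intrinsics, pixels), "k1" (the pictures are not rectified: a ray, as slopes to the right and down, at radius r is drawn at 1 + k1 r^2 times it, then the intrinsics apply), "R" (3x3) and "t" (3): a world point X has camera coordinates R X + t. Camera axes: x right, y down, z forward; pixel columns grow to the right and rows downward; lengths in m; the calibration is good to about 2 mm. A picture is of the moment at which its call begins. get_calibration takes no time and is no camera call.
- env.hand_in(): hands the job in; it is judged then, once.
The state is a dict: "clock": time; "joints": joint angles; "joint_vel": joint speeds; "joint_efforts": joint torques, N m; "tool_pos": TCP position; "tool_rot": TCP orientation; "wrist_force": force on the tool from outside, world axes, zero at the start; "moment": the same for the moment, N m; "width": finger opening in m; "gripper_force": force on a finger pad.
Only numpy, scipy, OpenCV 4.12 (cv2) and the standard library are available. Lean on these libraries where they do the work, as an engineer would, in place of code of your own. Each camera call takes 0.05 s, during which the arm holds its last target. There are 200 camera calls.

### The job

Load both sensor cartridges into the sloping rail: slide them in at the raised open end, foot in the channel and blue nose leading downhill, pushed fully home so that the first rests against the blue end stop and the second against the first. The cartridge that lies on its side must first be set upright on its foot on the bench and let go of, then taken afresh by its head. Leave the foil-wrapped flask, the covered dish and the tape dispenser where they stand.

Things in the scene. Friction and masses are not known exactly. Their poses are not given: they have to be found in the camera images.
- rail_mouth (a point): Fixed aluminium channel sloping down 20 degrees, on a fixed dark foot plate 200 x 85 mm. This point is the middle of the channel floor near its raised open end, 85 mm above the bench; x runs downhill into the rail, y across, z square to its floor. From x = -25 to 10 mm the floor is an open landing between two blue guide blades, 8.5 mm high, that flare from 29 to about 43 mm apart.
- rail_lips (a point): Middle of the channel floor where walls and lips begin (10 mm down the rail from rail_mouth, same axes). Channel 29 mm wide inside, 5 mm walls; two lips above, undersides 8.5 mm and tops 11.5 mm over the floor, leave a slot 19.6 mm wide. A cartridge's foot runs under the lips, its waist between them, its head above them. Friction holds a cartridge until it is pushed (up to 3 N).
- rail_stop (a point): Middle of the channel floor at the lower end, on the face of the blue end stop (30 mm high, 39 wide), 130 mm down the rail from rail_mouth; same axes as rail_mouth.
- cart_a_mid (a point): Sensor cartridge A, standing on its foot, turned any way, to the left of the rail. 56 mm long, 26 wide, 36 high, 50 g, white with grey foot and blue nose. This point is the centre of the 56 x 26 x 36 block: the foot's underside is 18 mm below it along z. x points to the blue nose end (nose face +28 mm, tail face -28 mm), y across the width (flanks +-13 mm), z from foot to head.
- cart_b_mid (a point): Sensor cartridge B, identical, lying on one flank (its y axis points up, its head and foot to the sides). 56 mm long, 26 wide, 36 high, 50 g, white with grey foot and blue nose. This point is the centre of the 56 x 26 x 36 block: the foot's underside is 18 mm below it along z. x points to the blue nose end (nose face +28 mm, tail face -28 mm), y across the width (flanks +-13 mm), z from foot to head.
- cart_a: Cartridge A as a whole; origin at the middle of its foot's underside, x to the blue nose, z from foot to head. Profile from z = 0 up: foot 26 mm wide, 6 high; waist 16 wide, 8 high (leaving a groove 5 deep along each flank); head 26 wide, 22 high (z = 14 to 36).
- cart_b: Cartridge B as a whole; origin at the middle of its foot's underside, x to the blue nose, z from foot to head. Profile from z = 0 up: foot 26 mm wide, 6 high; waist 16 wide, 8 high (leaving a groove 5 deep along each flank); head 26 wide, 22 high (z = 14 to 36).
- flask_base (a point): Bystander: small flask wrapped in foil, 68 x 70 x 78 mm; middle of its underside.
- dish_base (a point): Bystander: covered petri dish with a brown paper label, 91 mm across, 17 mm high; middle of its underside.
- dispenser_base (a point): Bystander: beige weighted tape dispenser, 61 x 136 x 80 mm; middle of its underside.
Things that resemble listed ones, but are neither listed nor needed, are in the scene too. What is shaped like the cart_b but orange, purple or yellow is not meant.

How it is judged:
On the way:
1. cartridge B stands upright on its foot on the bench, let go of (angle between cart_b_mid's own z axis and vertical below 0.12 rad and height (world z) of cart_b_mid between 0.014 and 0.022 m and contact force between the fingers and cart_b below 0.1 N and linear speed of cart_b below 0.02 m/s), for 0.2 s.
At the end, for the whole second after the job is handed in: Both cartridges sit in the rail at rest, foot in the channel (centre within 4 mm of the rail's middle line, 15 to 22 mm over its floor, within 0.12 rad of the rail's axes), blue nose downhill; the first within 4 mm of the end stop and the second pushed up to it (gaps within 8 mm in all) (x of each of cart_a_mid, cart_b_mid in the frame of rail_mouth above 0.038 m and y of cart_a_mid in the frame of rail_mouth between -0.004 and 0.004 m and z of cart_a_mid in the frame of rail_mouth between 0.015 and 0.022 m and angle between the x axis of each of cart_a_mid, cart_b_mid and the x axis of rail_mouth, either way round below 0.12 rad and angle between the z axis of each of cart_a_mid, cart_b_mid and the z axis of rail_mouth, either way round below 0.12 rad and x of rail_mouth in the frame of cart_a_mid below -0.02 m and linear speed of each of cart_a, cart_b below 0.02 m/s and y of cart_b_mid in the frame of rail_mouth between -0.004 and 0.004 m and z of cart_b_mid in the frame of rail_mouth between 0.015 and 0.022 m and x of rail_mouth in the frame of cart_b_mid below -0.02 m and x of any of cart_a_mid, cart_b_mid in the frame of rail_mouth above 0.098 m); the robot touches nothing.
It fails at once if the flask is moved by more than 20 mm (distance of flask_base from where it was at the start of the episode above 0.02 m).
It fails at once if the dish is moved by more than 20 mm (distance of dish_base from where it was at the start of the episode above 0.02 m).
It fails at once if the dispenser is moved by more than 20 mm (distance of dispenser_base from where it was at the start of the episode above 0.02 m).
It also fails if it takes over 70 s, if anything falls off the work surface, if the arm or the gripper's body presses on something with over 40 N, if the wrist force passes 120 N, or if a joint passes its speed limit or range.

## Working session

There is one attempt and no reset: what is moved stays moved. The work goes in short steps, Python scripts to look and compute and a tool call to move; the robot and the scene stay as the last step left them, time stands still between calls to the robot, and variables do not carry over. Pictures are saved under pics/ and viewed, at most 10 in all, crops included, and the job is handed in when it is done.

Besides the shell and the picture viewer there is one more tool, called after "Request:" as name(argument=value, ...) on one line, values as JSON. move_arm: Moves the arm, as the interface text tells. Its arguments: {"type":"object","properties":{"motion":{"type":"array","items":{"type":"number"}},"claw":{"type":"number"},"squeeze":{"type":"number"}},"required":["motion"]}

```bash
mkdir -p pics; ls; cat > h.py <<'E'
import numpy as np, cv2
from workcell import env
from scipy.spatial.transform import Rotation as Ro
def cal(n):
    c=env.get_calibration(n); return np.array(c["camera_matrix"]),c["k1"],np.array(c["R"]),np.array(c["t"])
def slopes(n,uv):
    K,k1,R,t=cal(n); d=np.linalg.solve(K,np.c_[np.atleast_2d(uv),np.ones(len(np.atleast_2d(uv)))].T).T[:,:2]
    s=d.copy()
    for _ in range(20): s=d/(1+k1*(s**2).sum(1,keepdims=True))
    return s
def onplane(n,uv,z=0.):
    K,k1,R,t=cal(n); s=slopes(n,uv); d=np.c_[s,np.ones(len(s))]@R; o=-R.T@t
    return o+d*((z-o[2])/d[:,2])[:,None]
def cloud(n,dep):
    h,w=dep.shape; v,u=np.mgrid[:h,:w]; K,k1,R,t=cal(n)
    s=slopes(n,np.c_[u.ravel(),v.ravel()]); z=dep.ravel()[:,None]
    P=(np.c_[s*z,z]-t)@R; P[z[:,0]==0]=np.nan
    return P.reshape(h,w,3)
def proj(n,X):
    K,k1,R,t=cal(n); c=np.atleast_2d(X)@R.T+t; s=c[:,:2]/c[:,2:]; s=s*(1+k1*(s**2).sum(1,keepdims=True))
    return s@K[:2,:2].T+K[:2,2]
E
python3 - <<'E'
from h import *
for n in("top","side"):
    im,d=env.snapshot(n); cv2.imwrite(f"pics/{n}0.png",im); np.save(f"{n}0.npy",d)
    K,k1,R,t=cal(n); print(n,K[0,0],k1,-R.T@t,R[2])
s=env.observe(); print(s)
E
```

```text
pics
top 418.8928236512791 -0.06898606838272629 [ 0.31855487 -0.09242053  1.29679814] [ 0.1893951  -0.03111433 -0.98140786]
side 406.9510889915083 -0.030244956087409403 [0.46201068 0.44465423 0.97267682] [ 0.11277679 -0.52594118 -0.84301083]
{'clock': 0.1, 'joints': array([ 1.15180631,  0.6899392 , -0.19454754,  1.56621497,  0.15732603,
        0.90249701, -0.21507991]), 'joint_vel': array([-0.00112937, -0.00112726, -0.00227722, -0.00492446,  0.00060551,
        0.00224202,  0.0006014 ]), 'joint_efforts': array([-3.43065927e-03, -5.28498244e+01, -1.27168044e+00, -1.53838331e+01,
       -5.26007975e-02,  1.94265514e-03,  3.46951447e-05]), 'tool_pos': array([ 0.27314746, -0.56153141,  0.23797322]), 'tool_rot': array([-7.94877530e-04,  9.74466920e-01,  2.24529576e-01, -2.44023330e-04]), 'wrist_force': array([-0.14387807, -0.41310041, -0.04160257]), 'moment': array([-0.00730136,  0.03227901, -0.01575081]), 'gripper_force': 0.0, 'width': 0.08796594888959529}
```

View pics/top0.png

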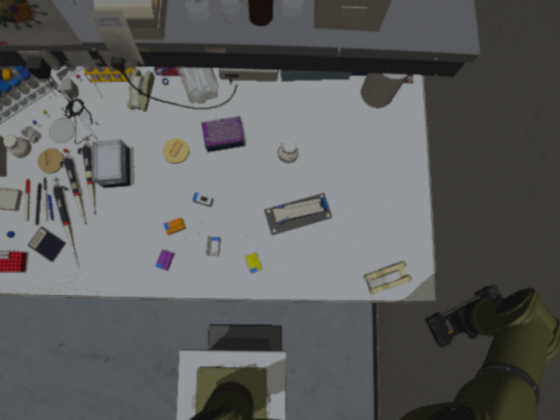

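View pics/side0.png

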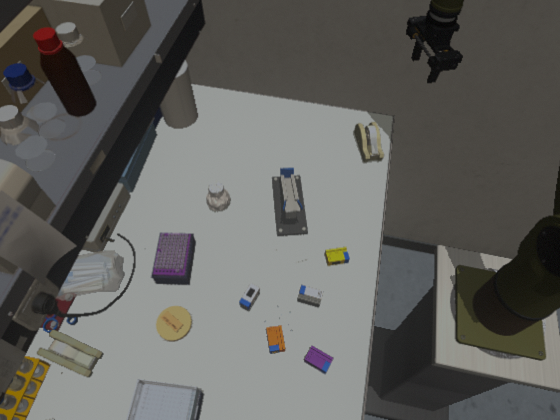

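The top view shows the two white cartridges at about (203,199) and (214,246), the rail at (298,212), the flask at (288,152), the dish at (176,151) and the dispenser at (388,278). The side view shows the cartridges at (250,296) and (310,295), with the rail's blue stop at (287,172). I'll zoom in on these.

```bash
python3 - <<'E'
from h import *
a=cv2.imread("pics/top0.png"); b=cv2.imread("pics/side0.png")
r=lambda c,s:cv2.resize(c,s,interpolation=cv2.INTER_CUBIC)
A=np.hstack([r(a[180:270,180:240],(400,600)),r(b[265:325,230:330],(400,240)).copy() if 0 else r(b[270:330,230:270],(400,600))])
B=np.vstack([r(a[185:240,255:340],(464,300)),r(b[270:320,290:330],(464,300))])
B=np.hstack([B,r(b[160:245,265:315],(336,600))])
cv2.imwrite("pics/zA.png",A);cv2.imwrite("pics/zB.png",B)
d=np.load("top0.npy");P=cloud("top",d);
for n in("top","side"):
    P=cloud(n,np.load(n+"0.npy"));m=(P[...,2]>0.008)&(P[...,2]<0.14)&(P[...,0]>.3)&(P[...,0]<.75)&(P[...,1]<.35)&(P[...,1]>-.45)
    k,l,st,c=cv2.connectedComponentsWithStats(m.astype(np.uint8))
    for i in range(1,k):
        if st[i,4]>40:
            q=P[l==i]; print(n,st[i],c[i].round(),np.median(q,0).round(3),q.min(0).round(3),q.max(0).round(3))
E
```

```text
top [117 151  14  35 337] [124. 169.] [0.686 0.345 0.059] [0.646 0.338 0.008] [0.747 0.35  0.103]
top [278 154  19   9 113] [287. 158.] [ 0.743 -0.157  0.028] [ 0.733 -0.186  0.008] [ 0.75  -0.128  0.049]
top [193 192  19  14 171] [202. 199.] [0.602 0.104 0.035] [0.585 0.077 0.011] [0.624 0.133 0.042]
top [ 264  193   68   42 1316] [298. 213.] [ 0.563 -0.19   0.051] [ 0.5   -0.298  0.008] [ 0.635 -0.087  0.102]
top [164 217  22  18 238] [174. 226.] [0.518 0.188 0.024] [0.493 0.157 0.009] [0.546 0.219 0.032]
top [205 237  15  19 234] [212. 246.] [0.459 0.069 0.023] [0.431 0.049 0.009] [0.487 0.089 0.03 ]
top [155 250  19  20 235] [164. 260.] [0.414 0.213 0.024] [0.386 0.188 0.008] [0.444 0.238 0.032]
top [244 252  18  22 229] [252. 263.] [ 0.41  -0.054  0.024] [ 0.379 -0.081  0.012] [ 0.443 -0.029  0.031]
top [364 269  23  25 365] [376. 280.] [ 0.362 -0.428  0.034] [ 0.324 -0.45   0.01 ] [ 0.397 -0.396  0.075]
side [359 134  25  28 445] [371. 149.] [ 0.365 -0.426  0.033] [ 0.323 -0.45   0.008] [ 0.399 -0.391  0.075]
side [ 272  167   36   68 1762] [289. 202.] [ 0.567 -0.164  0.013] [ 0.502 -0.297  0.008] [ 0.638 -0.087  0.102]
side [222 190   8  19 112] [225. 199.] [ 0.743 -0.152  0.032] [ 0.735 -0.181  0.01 ] [ 0.75  -0.132  0.048]
side [325 246  25  19 348] [337. 255.] [ 0.413 -0.051  0.025] [ 0.381 -0.08   0.008] [ 0.445 -0.029  0.03 ]
side [239 283  21  27 302] [249. 296.] [0.604 0.11  0.036] [0.586 0.077 0.008] [0.625 0.136 0.041]
side [297 285  26  21 374] [310. 295.] [0.461 0.072 0.025] [0.433 0.05  0.008] [0.49  0.089 0.031]
side [266 325  19  28 414] [275. 339.] [0.52  0.194 0.025] [0.495 0.161 0.009] [0.547 0.224 0.03 ]
side [304 346  30  28 459] [318. 359.] [0.415 0.217 0.025] [0.383 0.191 0.008] [0.447 0.241 0.031]
side [170 383  34  14 126] [190. 388.] [0.659 0.347 0.097] [0.646 0.34  0.008] [0.703 0.35  0.103]
```

View pics/zA.png

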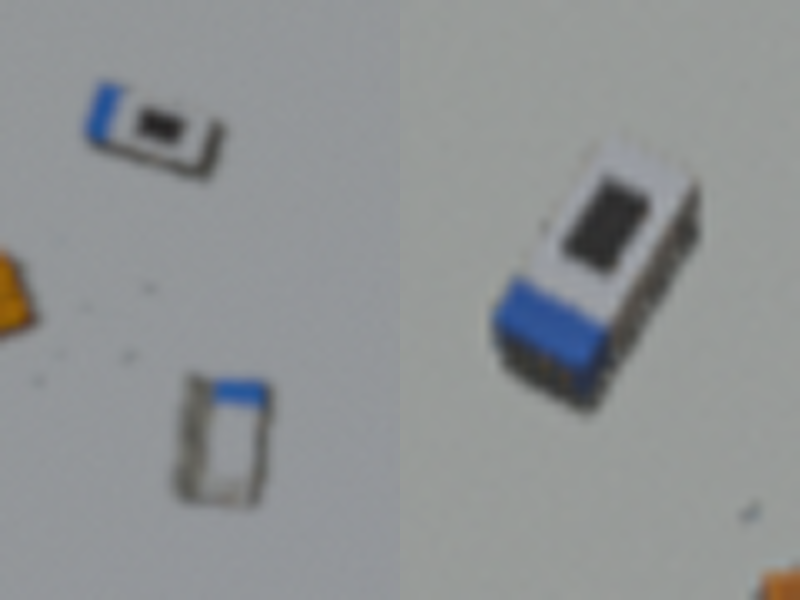

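View pics/zB.png

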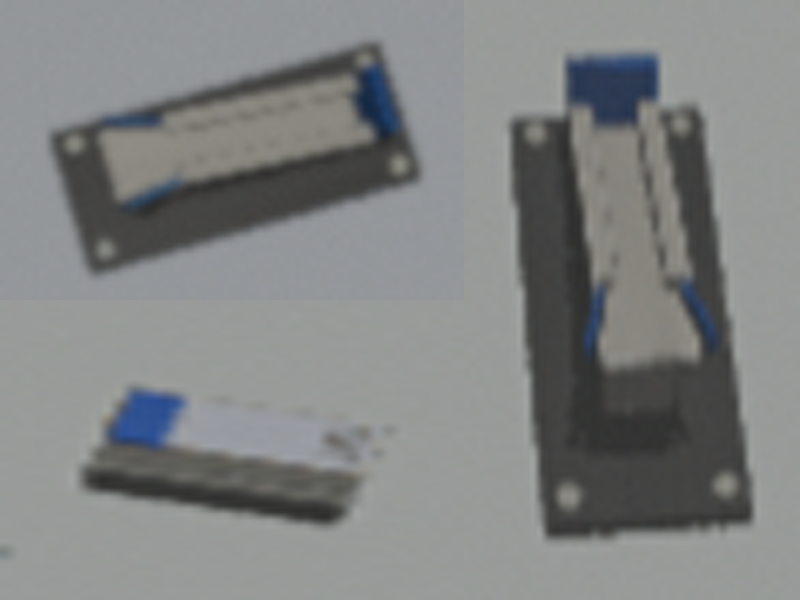

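A stands with its nose towards +y. B lies with its nose towards +x, foot towards +y and head towards −y. The rail runs downhill towards −y, with the blue stop at the far end. Next I'll measure the poses.

```bash
cat > m.py <<'E'
from h import *
def rect(pts):
    (c,(w,h),a)=cv2.minAreaRect(pts[:,:2].astype(np.float32)*1000)
    if w<h: w,h,a=h,w,a+90
    return np.round(np.array(c)/1000,4),round(w,1),round(h,1),round(a,1)
def top(n,P,box,z,tol=.005):
    x0,x1,y0,y1=box; m=(abs(P[...,2]-z)<tol)&(P[...,0]>x0)&(P[...,0]<x1)&(P[...,1]>y0)&(P[...,1]<y1)
    v,u=np.where(m); q=onplane(n,np.c_[u,v],z); return q,np.median(P[m][:,2])
E
python3 - <<'E'
from m import *
for n in("top","side"):
    im=cv2.imread(f"pics/{n}0.png"); P=cloud(n,np.load(n+"0.npy")); hsv=cv2.cvtColor(im,cv2.COLOR_BGR2HSV)
    bench=P[(abs(P[...,2])<.006)&(P[...,0]>.4)&(P[...,0]<.7)&(P[...,1]>-.05)&(P[...,1]<.05)]
    print(n,"bench z",np.median(bench[:,2]))
    blue=(hsv[...,0]>100)&(hsv[...,0]<125)&(hsv[...,1]>110)
    for nm,box,z in(("A",(.57,.64,.06,.15),.036),("B",(.42,.5,.03,.1),.026)):
        q,zm=top(n,P,box,z); print(nm,rect(q),zm, q.mean(0))
        x0,x1,y0,y1=box;mb=blue&(P[...,0]>x0)&(P[...,0]<x1)&(P[...,1]>y0)&(P[...,1]<y1)&(P[...,2]>z-.008)
        v,u=np.where(mb);print(" blue",onplane(n,np.c_[u,v],z).mean(0))
    reg=(P[...,0]>.47)&(P[...,0]<.67)&(P[...,1]>-.33)&(P[...,1]<-.06)
    dark=reg&(hsv[...,2]<110)
    plate=(reg&(hsv[...,2]<110)&(P[...,2]<.012)); v,u=np.where(plate)
    print("plate z",np.median(P[plate][:,2])); print(rect(onplane(n,np.c_[u,v],np.median(P[plate][:,2]))))
    br=reg&(hsv[...,2]>125)&(P[...,2]>.025); q=P[br]
    c=q.mean(0);_,S,V=np.linalg.svd(q-c); print("bright",len(q),c,S,V, rect(q))
    mb=reg&blue&(P[...,2]>.02); k,l,st,_=cv2.connectedComponentsWithStats(mb.astype(np.uint8))
    for i in range(1,k): 
        if st[i,4]>3: print(" blue",st[i,4],P[l==i].mean(0).round(4),P[l==i].min(0).round(3),P[l==i].max(0).round(3))
E
```

```text
top bench z -0.0014773287939310515
A (array([0.6034, 0.105 ]), 53.4, 26.2, 73.8) 0.035182692532876106 [0.60336199 0.1046927  0.036     ]
 blue [0.60964056 0.1264011  0.036     ]
B (array([0.4595, 0.0686]), 56.3, 36.9, 175.4) 0.02458904079462499 [0.45914763 0.06670664 0.026     ]
 blue [0.48224688 0.05979473 0.026     ]
plate z 0.008331879445692173
(array([ 0.568 , -0.1932]), 199.5, 85.3, 107.3)
bright 479 [ 0.56783094 -0.18634085  0.07026383] [0.94558422 0.21591138 0.12455108] [[-0.28782384  0.90531674  0.31234441]
 [ 0.95288715  0.30332308 -0.00108795]
 [-0.09572621  0.29731584 -0.94996831]] (array([ 0.5677, -0.1877]), 143.4, 35.1, 107.1)
 blue 52 [ 0.5902 -0.2672  0.0631] [ 0.573 -0.277  0.048] [ 0.609 -0.259  0.07 ]
side bench z 3.9744531024870334e-05
A (array([0.6051, 0.1075]), 56.6, 27.1, 75.1) 0.03631145517855846 [0.60539756 0.10742045 0.036     ]
 blue [0.60989469 0.12888846 0.036     ]
B (array([0.4616, 0.0698]), 56.0, 37.8, 175.7) 0.025988934618623602 [0.46146312 0.06941432 0.026     ]
 blue [0.48241156 0.06202598 0.026     ]
plate z 0.009850805394033312
(array([ 0.5688, -0.1893]), 201.9, 86.1, 107.3)
bright 398 [ 0.56696264 -0.18334378  0.07450596] [0.90521931 0.21172363 0.12195806] [[-0.27168003  0.92309355  0.27219159]
 [-0.95486428 -0.29384582  0.04346067]
 [-0.12010063  0.24809864 -0.9612611 ]] (array([ 0.5709, -0.1962]), 164.2, 37.6, 107.0)
 blue 77 [ 0.5914 -0.2641  0.0585] [ 0.577 -0.273  0.042] [ 0.608 -0.257  0.073]
 blue 10 [ 0.5313 -0.1379  0.0977] [ 0.526 -0.148  0.093] [ 0.538 -0.127  0.102]
 blue 9 [ 0.5707 -0.1227  0.0986] [ 0.569 -0.136  0.093] [ 0.572 -0.112  0.101]
```

```bash
cat > plan.py <<'E'
from h import *
import json,os
U=.03
def yaw_R(xaz,tilt=0):   # tool down, tool x at azimuth xaz (deg), then turned about tool y by tilt deg
    c,s=np.cos(np.radians(xaz)),np.sin(np.radians(xaz))
    return Ro.from_matrix(np.array([[c,s,0],[s,-c,0],[0,0,-1.]]))*Ro.from_euler('y',tilt,degrees=True)
def load():
    d=json.load(open("cmd.json")); return np.array(d["p"]),Ro.from_quat(d["q"])
def save(p,R): json.dump(dict(p=list(p),q=list(R.as_quat())),open("cmd.json","w"))
def obs():
    s=env.observe(); w,x,y,z=s["tool_rot"]; return np.array(s["tool_pos"]),Ro.from_quat([x,y,z,w]),s
def plan(wps,start=None):
    """wps: (pos,R,rows or None)"""
    p,R=start or load(); out=[]
    for P,T,n in wps:
        P=np.array(P)
        need=max(np.linalg.norm(P-p)/.027,np.abs((R.inv()*T).as_rotvec()).max()/.165,1)
        n=n or int(np.ceil(need))
        for k in range(n):
            f=1/(n-k); sh=np.round(R.inv().apply((P-p)*f)/U,2); tu=np.round((R.inv()*T).as_rotvec()*f,3)
            out.append([*sh,*tu]); p=p+R.apply(sh*U); R=R*Ro.from_rotvec(tu)
    for i in range(0,len(out),20):
        print(len(out[i:i+20]),"rows:",",".join("%g"%(v+0.) for r in out[i:i+20] for v in r))
    save(p,R); print("end",p.round(4),len(out)); return p,R
E
python3 - <<'E'
from plan import *
c=np.array([.5684,-.1913]);dh=np.array([.2957,-.9553]);yh=np.array([.9553,.2957])
for n in("top","side"):
    im=cv2.imread(f"pics/{n}0.png"); P=cloud(n,np.load(n+"0.npy")); g=im.max(2)
    s=(P[...,:2]-c)@dh; y=(P[...,:2]-c)@yh
    m=(abs(y)<.025)&(abs(s)<.095)&(g>125)&(P[...,2]>.02)
    for a in np.arange(-.09,.09,.01):
        k=m&(s>=a)&(s<a+.01)
        if k.sum()>3: print(n,round(a+.005,3),k.sum(),P[k][:,2].max().round(4),np.median(P[k&(abs(y)<.008)][:,2]).round(4),y[k].min().round(4),y[k].max().round(4))
    print(s[m].min(),s[m].max())
p,R,_=obs(); save(p,R)
plan([((.33,-.3,.235),yaw_R(55,0),None),((.462,.010,.2),yaw_R(85.5,-45),None)])
print(load()[1].as_matrix()[:,2])
E
```

```text
top -0.075 19 0.0938 0.0887 -0.017 0.0147
top -0.065 38 0.0933 0.0868 -0.015 0.0172
top -0.055 33 0.0908 0.0847 -0.0146 0.0141
top -0.045 27 0.0865 0.0813 -0.0132 0.0124
top -0.035 35 0.0963 0.0767 -0.0163 0.0168
top -0.025 35 0.0899 0.0731 -0.017 0.018
top -0.015 35 0.0861 0.0705 -0.0167 0.0174
top -0.005 33 0.0822 0.0661 -0.016 0.0174
top 0.005 36 0.0781 0.0628 -0.0172 0.0178
top 0.015 32 0.0755 0.0581 -0.0166 0.0162
top 0.025 34 0.0721 0.0564 -0.0159 0.0175
top 0.035 35 0.0673 0.051 -0.0168 0.0178
top 0.045 33 0.0629 0.0472 -0.0165 0.0166
top 0.055 32 0.0612 0.0443 -0.0173 0.0178
top 0.065 22 0.0589 0.0417 -0.0149 0.0154
-0.07531092522375958 0.06808383983646209
side -0.075 26 0.0955 0.0927 -0.0172 0.0191
side -0.065 36 0.0933 0.0901 -0.0156 0.019
side -0.055 27 0.0903 0.0862 -0.0141 0.0154
side -0.045 25 0.0946 0.0833 -0.0124 0.0146
side -0.035 31 0.0943 0.0795 -0.016 0.0188
side -0.025 24 0.0918 0.0761 -0.0169 0.0176
side -0.015 30 0.0856 0.0733 -0.0178 0.0194
side -0.005 29 0.0828 0.0684 -0.0169 0.0189
side 0.005 24 0.0785 0.0647 -0.0177 0.018
side 0.015 24 0.0765 0.0621 -0.0164
[... 449 characters left out ...]
71,-0.54,0.01,0,0,-0.05,0.74,-0.5,0.01,0,0,-0.051,0.76,-0.47,0.01,-0.001,0,-0.05,0.79,-0.43,0.01,0,0,-0.051,0.8,-0.38,0.02,-0.001,-0.001,-0.05,0.85,-0.18,0.09,-0.016,-0.059,-0.039,0.86,-0.15,0.04,-0.016,-0.059,-0.039,0.86,-0.11,-0.02,-0.016,-0.059,-0.039,0.86,-0.08,-0.07,-0.016,-0.059,-0.039,0.86,-0.04,-0.12,-0.016,-0.059,-0.039,0.85,-0.01,-0.17,-0.016,-0.059,-0.039,0.84,0.03,-0.22,-0.016,-0.059,-0.039,0.82,0.06,-0.27,-0.016,-0.059,-0.039,0.8,0.1,-0.32,-0.016,-0.059,-0.038,0.78,0.14,-0.36,-0.016,-0.059,-0.039
3 rows: 0.75,0.17,-0.4,-0.016,-0.059,-0.038,0.72,0.21,-0.44,-0.016,-0.059,-0.039,0.68,0.24,-0.49,-0.016,-0.058,-0.038
end [0.4621 0.01   0.2001] 23
[-0.05577303 -0.70487902 -0.70713149]
```

```bash
python3 - <<'E'
from plan import *
p,R,_=obs()
plan([((.33,-.3,.235),yaw_R(55,0),None),((.462,.030,.12),yaw_R(85.5,45),None)],(p,R))
print(load()[1].as_matrix()[:,2])
E
```

```text
20 rows: 0.55,-0.7,0.01,0,0,-0.051,0.59,-0.67,0.01,0,0,-0.051,0.62,-0.64,0.01,0,0,-0.051,0.65,-0.61,0.01,0,0,-0.051,0.68,-0.57,0.01,0,0,-0.051,0.71,-0.54,0.01,0,0,-0.05,0.74,-0.5,0.01,0,0,-0.051,0.76,-0.47,0.01,-0.001,0,-0.05,0.79,-0.43,0.01,0,0,-0.051,0.8,-0.38,0.02,-0.001,-0.001,-0.05,0.82,-0.19,0.27,0.015,0.055,-0.036,0.81,-0.16,0.32,0.015,0.055,-0.036,0.8,-0.13,0.37,0.015,0.055,-0.036,0.78,-0.09,0.41,0.015,0.055,-0.036,0.76,-0.06,0.46,0.015,0.055,-0.036,0.74,-0.02,0.5,0.015,0.055,-0.036,0.71,0.01,0.54,0.015,0.055,-0.036,0.68,0.05,0.58,0.015,0.055,-0.036,0.64,0.08,0.61,0.015,0.054,-0.036,0.61,0.11,0.64,0.015,0.055,-0.036
4 rows: 0.56,0.14,0.67,0.015,0.054,-0.036,0.52,0.17,0.7,0.015,0.055,-0.036,0.48,0.2,0.73,0.015,0.054,-0.036,0.43,0.22,0.75,0.015,0.055,-0.036
end [0.462 0.03  0.12 ] 24
[ 0.05525407  0.70505388 -0.70699789]
```

Request:
move_arm(motion=[0.55,-0.7,0.01,0,0,-0.051,0.59,-0.67,0.01,0,0,-0.051,0.62,-0.64,0.01,0,0,-0.051,0.65,-0.61,0.01,0,0,-0.051,0.68,-0.57,0.01,0,0,-0.051,0.71,-0.54,0.01,0,0,-0.05,0.74,-0.5,0.01,0,0,-0.051,0.76,-0.47,0.01,-0.001,0,-0.05,0.79,-0.43,0.01,0,0,-0.051,0.8,-0.38,0.02,-0.001,-0.001,-0.05,0.82,-0.19,0.27,0.015,0.055,-0.036,0.81,-0.16,0.32,0.015,0.055,-0.036,0.8,-0.13,0.37,0.015,0.055,-0.036,0.78,-0.09,0.41,0.015,0.055,-0.036,0.76,-0.06,0.46,0.015,0.055,-0.036,0.74,-0.02,0.5,0.015,0.055,-0.036,0.71,0.01,0.54,0.015,0.055,-0.036,0.68,0.05,0.58,0.015,0.055,-0.036,0.64,0.08,0.61,0.015,0.054,-0.036,0.61,0.11,0.64,0.015,0.055,-0.036], claw=1, squeeze=10)

```text
clock: 2.6
tool_pos: [0.4251, -0.0646, 0.1526]
tool_rot: [-0.189, 0.755, 0.593, 0.205]
wrist_force: [0.2, -0.9, -0.5]
width: 0.0882
gripper_force: 0.0
```

Request:
move_arm(motion=[0.56,0.14,0.67,0.015,0.054,-0.036,0.52,0.17,0.7,0.015,0.055,-0.036,0.48,0.2,0.73,0.015,0.054,-0.036,0.43,0.22,0.75,0.015,0.055,-0.036,0,0,0,0,0,0])

```text
clock: 3.22
tool_pos: [0.4623, 0.03, 0.1191]
tool_rot: [-0.26, 0.678, 0.627, 0.281]
wrist_force: [-0.7, -0.1, -0.8]
width: 0.0883
gripper_force: 0.0
```

```bash
python3 - <<'E'
from plan import *
p,R,s=obs(); print(p,R.as_matrix()[:,2],s["joints"].round(2),s["clock"],s["wrist_force"])
for n in("top","side"):
    im,d=env.snapshot(n); cv2.imwrite(f"pics/{n}1.png",im); u,v=proj(n,p)[0]; print(n,u,v)
    x,y=int(u),int(v); z=cv2.resize(im[max(y-45,0):y+45,max(x-60,0):x+60],(400,300) ,interpolation=cv2.INTER_CUBIC); cv2.imwrite(f"/tmp/{n}.png",z)
cv2.imwrite("pics/c1.png",np.hstack([cv2.imread("/tmp/top.png"),cv2.imread("/tmp/side.png")]))
E
```

```text
[0.46234289 0.03002504 0.11907337] [ 0.0544085   0.70534435 -0.7067737 ] [ 0.86  1.09 -0.93  2.09  0.05  0.36  0.11] 3.225 [-0.65696392 -0.09687715 -0.76893067]
top 221.73417991832662 241.19792979426515
side 315.52341900456946 263.2931421967785
```

View pics/c1.png

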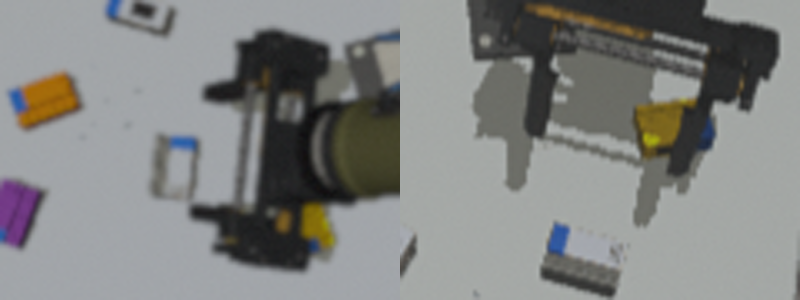

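The gripper lines up with B, and its fingers straddle B lengthwise. Crop positions: B at (175,167) in the top view and (580,258) in the side view. Going in to grasp.

```bash
python3 - <<'E'
from plan import *
R=yaw_R(85.5,45)
plan([((.4605,.0272,.056),R,None),((.4605,.0692,.014),R,4)])
plan([((.4605,.0692,.065),R,2),((.4605,.0692,.065),yaw_R(85.5,0),None),((.4605,.0692,.065),yaw_R(85.5,-45),None),((.4605,.0692,.024),yaw_R(85.5,-45),3)])
E
```

```text
7 rows: -0.53,-0.01,0.48,0,0,0,-0.52,-0.02,0.48,0,0,0,-0.53,-0.01,0.48,0,0,0,0,-0.03,0.49,0,0,0,0,-0.03,0.5,0,0,0,0,-0.03,0.49,0,0,0,0,-0.02,0.5,0,0,0
end [0.4605 0.0693 0.0139] 7
15 rows: 0.6,0,-0.6,0,0,0,0.6,0,-0.61,0,0,0,0,0,0,0,-0.157,0,0,0,0,0,-0.157,0,0,0,0,0,-0.157,0,0,0,0,0,-0.157,0,0,0,0,0,-0.158,0,0,0,0,0,-0.157,0,0,0,0,0,-0.157,0,0,0,0,0,-0.157,0,0,0,0,0,-0.157,0,0,0,0,0,-0.157,0,0.32,0,0.32,0,0,0,0.32,0,0.32,0,0,0,0.33,0,0.32,0,0,0
end [0.4605 0.0693 0.0241] 15
```

Request:
move_arm(motion=[-0.53,-0.01,0.48,0,0,0,-0.52,-0.02,0.48,0,0,0,-0.53,-0.01,0.48,0,0,0,0,-0.03,0.49,0,0,0,0,-0.03,0.5,0,0,0,0,-0.03,0.49,0,0,0,0,-0.02,0.5,0,0,0,0,0,0,0,0,0])

```text
clock: 4.32
tool_pos: [0.4604, 0.0694, 0.0131]
tool_rot: [-0.26, 0.678, 0.628, 0.28]
wrist_force: [0.1, -0.0, -0.6]
width: 0.0882
gripper_force: 0.0
```

Request:
move_arm(motion=[0,0,0,0,0,0,0,0,0,0,0,0,0,0,0,0,0,0,0,0,0,0,0,0,0,0,0,0,0,0,0,0,0,0,0,0], claw=-1, squeeze=12)

```text
clock: 5.08
tool_pos: [0.4613, 0.0684, 0.014]
tool_rot: [-0.259, 0.679, 0.627, 0.281]
wrist_force: [0.2, -1.3, 2.1]
width: 0.0558
gripper_force: 12.0
```

Gripped at a width of 55.8 mm, which matches the cartridge length. Next I lift it and turn it upright.

Request:
move_arm(motion=[0.6,0,-0.6,0,0,0,0.6,0,-0.61,0,0,0,0,0,0,0,-0.157,0,0,0,0,0,-0.157,0,0,0,0,0,-0.157,0,0,0,0,0,-0.157,0,0,0,0,0,-0.158,0,0,0,0,0,-0.157,0,0,0,0,0,-0.157,0,0,0,0,0,-0.157,0,0,0,0,0,-0.157,0,0,0,0,0,-0.157,0,0.32,0,0.32,0,0,0,0.32,0,0.32,0,0,0,0.33,0,0.32,0,0,0,0,0,0,0,0,0])

```text
clock: 7.08
tool_pos: [0.4599, 0.0678, 0.0226]
tool_rot: [0.253, 0.681, 0.629, -0.277]
wrist_force: [-1.4, 0.7, 0.8]
width: 0.0557
gripper_force: 12.0
```

```bash
python3 - <<'E'
from plan import *
p,R,s=obs(); print(p,R.as_matrix()[:,2],s["joints"].round(2),s["wrist_force"],s["width"],s["gripper_force"])
for n in("top","side"):
    im,d=env.snapshot(n); u,v=proj(n,p)[0]
    x,y=int(u),int(v); z=cv2.resize(im[max(y-36,0):y+36,max(x-48,0):x+48],(400,300) ,interpolation=cv2.INTER_CUBIC); cv2.imwrite(f"/tmp/{n}.png",z)
cv2.imwrite("pics/c2.png",np.hstack([cv2.imread("/tmp/top.png"),cv2.imread("/tmp/side.png")]))
E
```

```text
[0.45994727 0.06783612 0.02263494] [-0.05870061 -0.69262248 -0.71890774] [-0.99  1.25  0.64  1.89 -0.05  0.62 -0.62] [-1.42200504  0.66027854  0.77726391] 0.05574888010824486 11.999985087459208
```

View pics/c2.png

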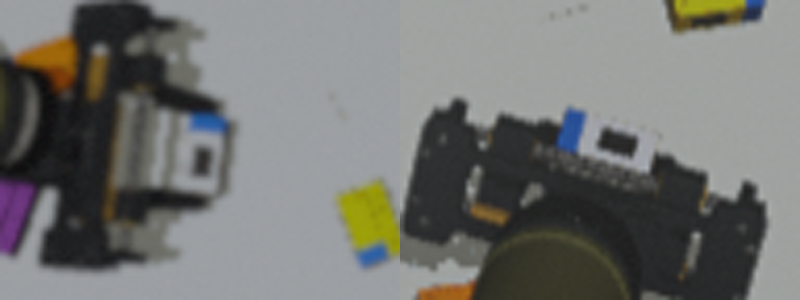

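The label is now face up at crop (203,160), so B is upright. I lower it to contact and release.

Request:
move_arm(motion=[0.06,0,0.06,0,0,0,0.06,0,0.06,0,0,0,0,0,0,0,0,0])

```text
clock: 7.55
tool_pos: [0.4606, 0.069, 0.0188]
tool_rot: [0.254, 0.68, 0.629, -0.276]
wrist_force: [0.3, 1.5, 4.6]
width: 0.0558
gripper_force: 12.0
```

Request:
move_arm(motion=[0,0,0,0,0,0,0,0,0,0,0,0,0,0,0,0,0,0,0,0,0,0,0,0,0,0,-0.5,0,0,0,0,0,-0.8,0,0,0,0,0,-0.9,0,0,0,0,0,0,0,0,0], claw=1)

```text
clock: 8.55
tool_pos: [0.4655, 0.1172, 0.0663]
tool_rot: [0.254, 0.68, 0.631, -0.274]
wrist_force: [0.6, -0.4, -0.7]
width: 0.0883
gripper_force: 0.0
```

```bash
python3 - <<'E'
from m import *
from plan import *
p,R,s=obs();print(p,s["joints"].round(2),s["width"])
for n in("top","side"):
    im,d=env.snapshot(n); P=cloud(n,d); q,z=top(n,P,(.42,.5,.03,.105),.036,.006); print(n,rect(q),z,len(q))
B=np.array([.461,.068]); Rg=yaw_R(175.5)
plan([((.461,.068,.13),yaw_R(85.5,0),None),((.461,.068,.085),Rg,None)],(p,R))
E
```

```text
[0.46548185 0.11719466 0.06626712] [-1.05  1.18  0.67  1.81 -0.04  0.78 -0.62] 0.08827035424605283
top (array([0.458 , 0.0685]), 56.2, 26.2, 175.2) 0.033992861359416204 158
side (array([0.46  , 0.0694]), 56.0, 28.5, 175.9) 0.03648900261219403 256
15 rows: -0.53,0,-0.08,0,0.153,0.001,-0.51,-0.01,-0.16,0,0.153,0.001,-0.49,0,-0.23,0.001,0.153,0,-0.44,-0.01,-0.31,0,0.153,0.001,-0.39,0,-0.37,0.001,0.154,0,0,0,0.15,0,0,-0.157,0,0,0.15,0,0,-0.157,0,0,0.15,0,0,-0.157,0,0,0.15,0,0,-0.157,0,0,0.15,0,0,-0.157,0,0,0.15,0,0,-0.157,0,0,0.15,0,0,-0.157,0,0,0.15,0,0,-0.157,0,0,0.15,0,0,-0.157,0,0,0.15,0,0,-0.158
end [0.461  0.0681 0.0851] 15
```

B stands upright (yaw ≈ −4.5°) at about (0.460, 0.069). Now I take it again by its head.

Request:
move_arm(motion=[-0.53,0,-0.08,0,0.153,0.001,-0.51,-0.01,-0.16,0,0.153,0.001,-0.49,0,-0.23,0.001,0.153,0,-0.44,-0.01,-0.31,0,0.153,0.001,-0.39,0,-0.37,0.001,0.154,0,0,0,0.15,0,0,-0.157,0,0,0.15,0,0,-0.157,0,0,0.15,0,0,-0.157,0,0,0.15,0,0,-0.157,0,0,0.15,0,0,-0.157,0,0,0.15,0,0,-0.157,0,0,0.15,0,0,-0.157,0,0,0.15,0,0,-0.157,0,0,0.15,0,0,-0.157,0,0,0.15,0,0,-0.158,0,0,0,0,0,0])

```text
clock: 10.65
tool_pos: [0.4583, 0.065, 0.0829]
tool_rot: [-0.003, 0.042, 0.999, -0.004]
wrist_force: [0.4, -0.2, -1.0]
width: 0.0879
gripper_force: 0.0
```

```bash
python3 - <<'E'
from plan import *
p,R,s=obs();print(p,s["joints"].round(2),R.as_matrix().round(3).tolist())
plan([((.460,.0685,.016),yaw_R(175.5),4)])
E
```

```text
[0.45827774 0.06501002 0.08287985] [-0.14  0.78 -0.17  2.16  0.52  0.25  0.72] [[-0.996, 0.084, -0.007], [0.084, 0.996, -0.009], [0.006, -0.009, -1.0]]
4 rows: 0.01,0,0.58,0,0,0,0.01,0,0.57,0,0,0,0.01,0.01,0.58,0,0,0,0.01,0,0.57,0,0,0
end [0.4599 0.0685 0.0161] 4
```

Request:
move_arm(motion=[0,0,0.58,0,0,0,0,0,0,0,0,0])

```text
clock: 10.9
tool_pos: [0.4584, 0.0653, 0.0655]
tool_rot: [-0.003, 0.042, 0.999, -0.005]
wrist_force: [0.1, -0.4, 1.3]
width: 0.0883
gripper_force: 0.0
```

```bash
python3 - <<'E'
from plan import *
p,R,s=obs()
plan([((.460,.0685,.0165),yaw_R(175.5),4)],(p,R))
E
```

```text
4 rows: -0.01,0.03,0.41,-0.002,-0.002,-0.001,-0.01,0.03,0.41,-0.003,-0.001,-0.001,-0.02,0.03,0.41,-0.002,-0.002,-0.002,-0.01,0.03,0.4,-0.003,-0.001,-0.001
end [0.46   0.0684 0.0166] 4
```

Request:
move_arm(motion=[-0.01,0.03,0.41,-0.002,-0.002,-0.001,-0.01,0.03,0.41,-0.003,-0.001,-0.001,-0.02,0.03,0.41,-0.002,-0.002,-0.002,-0.01,0.03,0.4,-0.003,-0.001,-0.001,0,0,0,0,0,0])

```text
clock: 11.52
tool_pos: [0.4606, 0.069, 0.0164]
tool_rot: [0.0, 0.038, 0.999, 0.0]
wrist_force: [0.3, -0.9, -0.0]
width: 0.0878
gripper_force: 0.0
```

Request:
move_arm(motion=[0,0,0,0,0,0,0,0,0,0,0,0,0,0,0,0,0,0,0,0,0,0,0,0,0,0,0,0,0,0,0,0,0,0,0,0,0,0,0,0,0,0], claw=-1, squeeze=20)

```text
clock: 12.4
tool_pos: [0.4611, 0.069, 0.0174]
tool_rot: [0.001, 0.038, 0.999, 0.001]
wrist_force: [-0.6, -0.5, 1.1]
width: 0.0257
gripper_force: 20.0
```

```bash
cat > rail.py <<'E'
from plan import *
az=np.radians(-72.8);c,s=np.cos(np.radians(20)),np.sin(np.radians(20))
M=np.array([.5534,-.1411,.085])
X=np.array([np.cos(az)*c,np.sin(az)*c,-s]);Y=np.array([-np.sin(az),np.cos(az),0]);Z=np.cross(X,Y)
def W(x,y,z): return M+x*X+y*Y+z*Z
TR=Ro.from_matrix(np.c_[-X,Y,-Z])       # tool x uphill, tool z into the floor
E
python3 - <<'E'
from rail import *
p,R,s=obs();print(p,s["joints"].round(2),s["width"])
print(np.linalg.det(TR.as_matrix()))
plan([(p+[0,0,.06],R,3),((.50,-.02,.18),TR,None),(W(-.030,0,.060),TR,None)],(p,R))
E
```

```text
[0.46112725 0.06903153 0.0173828 ] [-0.22  0.92 -0.04  2.18  0.59  0.05  0.66] 0.02569000167881304
1.0000000000000007
16 rows: 0,0,-0.67,0,0,0,0,0,-0.66,0,0,0,0,0,-0.67,0,0,0,-0.19,-0.36,-0.43,-0.026,0.038,0.148,-0.22,-0.31,-0.44,-0.026,0.038,0.148,-0.25,-0.27,-0.46,-0.026,0.039,0.148,-0.27,-0.22,-0.48,-0.025,0.038,0.148,-0.28,-0.16,-0.49,-0.026,0.039,0.148,-0.28,-0.11,-0.51,-0.025,0.038,0.147,-0.27,-0.05,-0.52,-0.026,0.039,0.148,-0.25,-0.01,-0.53,-0.025,0.038,0.147,-0.84,0.1,-0.1,0,0,0,-0.84,0.1,-0.11,0,0,0,-0.84,0.1,-0.1,0,0,0,-0.84,0.1,-0.11,0,0,0,-0.84,0.11,-0.1,0,0,0
end [ 0.5511 -0.1336  0.1516] 16
```

Request:
move_arm(motion=[0,0,-0.67,0,0,0,0,0,-0.66,0,0,0,0,0,-0.67,0,0,0,-0.19,-0.36,-0.43,-0.026,0.038,0.148,-0.22,-0.31,-0.44,-0.026,0.038,0.148,-0.25,-0.27,-0.46,-0.026,0.039,0.148,-0.27,-0.22,-0.48,-0.025,0.038,0.148,-0.28,-0.16,-0.49,-0.026,0.039,0.148,-0.28,-0.11,-0.51,-0.025,0.038,0.147,-0.27,-0.05,-0.52,-0.026,0.039,0.148,-0.25,-0.01,-0.53,-0.025,0.038,0.147,-0.84,0.1,-0.1,0,0,0,-0.84,0.1,-0.11,0,0,0,-0.84,0.1,-0.1,0,0,0,-0.84,0.1,-0.11,0,0,0,-0.84,0.11,-0.1,0,0,0,0,0,0,0,0,0])

```text
clock: 14.52
tool_pos: [0.5509, -0.1358, 0.1505]
tool_rot: [-0.14, 0.586, 0.792, 0.102]
wrist_force: [-1.7, 0.2, 0.6]
width: 0.0257
gripper_force: 20.0
```

```bash
python3 - <<'E'
from rail import *
p,R,s=obs();print(p,s["joints"].round(2),s["width"],(R.inv()*TR).as_rotvec(), s["clock"])
plan([(W(-.038,0,.040),TR,None),(W(-.036,0,.022),TR,None)],(p,R))
E
```

```text
[ 0.55090239 -0.13575736  0.15052649] [ 0.52  0.85 -0.37  1.63 -0.03  0.88  0.56] 0.02569217737428202 [-0.00039789  0.00094296 -0.0031931 ] 14.525
2 rows: 0.34,0.03,0.65,0,0.001,-0.003,-0.07,0,0.6,0,0,0
end [ 0.5457 -0.116   0.118 ] 2
```

Request:
move_arm(motion=[0.34,0.03,0.65,0,0.001,-0.003,-0.07,0,0.6,0,0,0,0,0,0,0,0,0])

```text
clock: 14.9
tool_pos: [0.5443, -0.1119, 0.1186]
tool_rot: [-0.142, 0.582, 0.794, 0.103]
wrist_force: [-0.4, -0.2, 0.6]
width: 0.026
gripper_force: 20.0
```

```bash
python3 - <<'E'
from rail import *
p,R,s=obs();print(p,(np.c_[X,Y,Z].T@(p-M)).round(4),(R.inv()*TR).as_rotvec(), s["wrist_force"])
for n in("top","side"):
    im,d=env.snapshot(n); u,v=proj(n,W(0,0,0))[0]
    x,y=int(u),int(v); z=cv2.resize(im[max(y-30,0):y+30,max(x-40,0):x+40],(400,300) ,interpolation=cv2.INTER_CUBIC); cv2.imwrite(f"/tmp/{n}.png",z)
cv2.imwrite("pics/c3.png",np.hstack([cv2.imread("/tmp/top.png"),cv2.imread("/tmp/side.png")]))
E
```

```text
[ 0.5443108  -0.11187203  0.11857323] [-0.0402 -0.      0.0211] [-0.00341663 -0.00370539  0.0047196 ] [-0.36474271 -0.21558964  0.61539887]
```

View pics/c3.png

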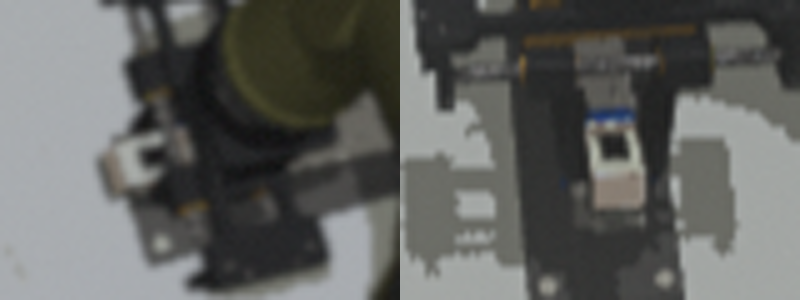

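In the side view the nose at crop (612,115) points into the mouth, and the body lies between the blades. I lower it gently until it touches.

Request:
move_arm(motion=[-0.07,0,0.05,0,0,0,-0.07,0,0.05,0,0,0,0,0,0,0,0,0])

```text
clock: 15.38
tool_pos: [0.5468, -0.1169, 0.1148]
tool_rot: [-0.14, 0.583, 0.793, 0.103]
wrist_force: [-0.5, 1.0, 0.0]
width: 0.0256
gripper_force: 20.0
```

Request:
move_arm(motion=[0,0,0.04,0,0,0,0,0,0,0,0,0])

```text
clock: 15.62
tool_pos: [0.5466, -0.116, 0.1137]
tool_rot: [-0.14, 0.583, 0.794, 0.104]
wrist_force: [-0.4, 0.8, -1.1]
width: 0.0257
gripper_force: 20.0
```

```bash
cat > st.py <<'E'
from rail import *
p,R,s=obs();Q=np.c_[X,Y,Z]
print((Q.T@(p-M)*1000).round(1),(R.inv()*TR).as_rotvec().round(4),"F",(Q.T@s["wrist_force"]).round(1),s["clock"],s["width"],s["gripper_force"])
E
python3 st.py
```

```text
[-34.2   0.9  18.1] [-0.0003 -0.0012  0.0035] F [-0.5 -0.2 -1.3] 15.625 0.025738015761734987 19.999876788351685
```

Request:
move_arm(motion=[0,-0.02,0.04,0,0,0,0,0,0,0,0,0])

```text
clock: 15.88
tool_pos: [0.5463, -0.1159, 0.1129]
tool_rot: [-0.14, 0.583, 0.794, 0.104]
wrist_force: [0.3, -0.8, 2.1]
width: 0.0256
gripper_force: 20.0
```

Request:
move_arm(motion=[0,0,0.04,0,0,0,0,0,0,0,0,0])

```text
clock: 16.12
tool_pos: [0.5463, -0.1158, 0.1128]
tool_rot: [-0.14, 0.583, 0.794, 0.104]
wrist_force: [-0.9, -1.6, 9.9]
width: 0.0258
gripper_force: 20.0
```

```bash
python3 st.py
```

```text
[-34.2   0.7  17.2] [ 0.0007 -0.0004  0.0036] F [-2.2 -1.4  9.7] 16.125 0.025759816712647265 20.001041600480676
```

Request:
move_arm(motion=[0,0,-0.05,0,0,0,-0.3,0,0,0,0,0,-0.3,0,0,0,0,0,-0.3,0,0,0,0,0,0,0,0,0,0,0])

```text
clock: 16.75
tool_pos: [0.554, -0.1421, 0.1029]
tool_rot: [-0.139, 0.584, 0.793, 0.103]
wrist_force: [0.6, -1.7, 2.4]
width: 0.0262
gripper_force: 20.0
```

```bash
python3 st.py
```

```text
[-5.1  0.3 17.2] [0.0004 0.0007 0.0017] F [0.8 0.  2.8] 16.75 0.026155651424360635 20.00017126556486
```

Request:
move_arm(motion=[-0.4,0,0,0,0,0,-0.4,0,0,0,0,0,-0.4,0,0,0,0,0,-0.4,0,0,0,0,0,0,0,0,0,0,0])

```text
clock: 17.38
tool_pos: [0.5675, -0.1857, 0.0864]
tool_rot: [-0.139, 0.584, 0.793, 0.103]
wrist_force: [0.4, -2.9, 1.7]
width: 0.0262
gripper_force: 20.0
```

```bash
python3 st.py
```

```text
[43.5  0.3 17.3] [0.0006 0.0016 0.0015] F [ 2.2 -0.5  2.6] 17.375 0.026219739850629604 20.000288800802082
```

Request:
move_arm(motion=[-0.4,0,0,0,0,0,-0.4,0,0,0,0,0,-0.4,0,0,0,0,0,-0.4,0,0,0,0,0,-0.2,0,0,0,0,0,0,0,0,0,0,0])

```text
clock: 18.12
tool_pos: [0.5825, -0.2321, 0.0686]
tool_rot: [-0.14, 0.583, 0.794, 0.104]
wrist_force: [0.8, -1.4, 4.3]
width: 0.0256
gripper_force: 20.0
```

```bash
python3 st.py
```

```text
[95.4  0.9 17.3] [ 0.0002 -0.0005  0.0034] F [0.  0.3 4.5] 18.125 0.02556907955987009 20.000456892885268
```

Request:
move_arm(motion=[-0.1,0,0,0,0,0,-0.1,0,0,0,0,0,0,0,0,0,0,0])

```text
clock: 18.5
tool_pos: [0.5842, -0.2365, 0.0669]
tool_rot: [-0.14, 0.583, 0.794, 0.104]
wrist_force: [0.1, -0.6, 4.9]
width: 0.0258
gripper_force: 20.0
```

```bash
python3 st.py
```

```text
[100.3   1.2  17.3] [-0.     -0.0017  0.0042] F [-1.1 -0.1  4.8] 18.5 0.025781833788271757 20.000543959904462
```

Request:
move_arm(motion=[-0.08,0,0,0,0,0,-0.08,0,0,0,0,0,0,0,0,0,0,0])

```text
clock: 18.88
tool_pos: [0.5847, -0.2378, 0.0664]
tool_rot: [-0.143, 0.582, 0.794, 0.105]
wrist_force: [-3.4, 4.4, 11.1]
width: 0.0259
gripper_force: 20.0
```

```bash
python3 st.py
```

```text
[101.8   1.3  17.3] [-0.0016 -0.0073  0.0054] F [-8.7 -2.   8.6] 18.875 0.02588569823438011 20.000938132870942
```

B is against the stop (x = 101.8 mm, 9 N). I release it and retract.

Request:
move_arm(motion=[0,0,0,0,0,0,0,0,0,0,0,0,0,0,0,0,0,0,0,0,0,0,0,0,0,0,-0.4,0,0,0,0,0,-0.8,0,0,0,0,0,-0.9,0,0,0,0,0,-0.9,0,0,0], claw=1)

```text
clock: 19.88
tool_pos: [0.5948, -0.2715, 0.1511]
tool_rot: [-0.14, 0.583, 0.794, 0.104]
wrist_force: [-0.1, -0.4, -0.4]
width: 0.0879
gripper_force: 0.0
```

```bash
python3 - <<'E'
from rail import *
p,R,s=obs();print(p,s["joints"].round(2))
plan([((.58,-.1,.18),yaw_R(90),None),((.6043,.1063,.07),yaw_R(74.5),None)],(p,R))
E
```

```text
[ 0.59475854 -0.27151895  0.15113889] [ 0.63  0.97 -0.34  1.27  0.01  1.16  0.7 ]
16 rows: 0.8,0.18,0.15,-0.007,-0.05,0.043,0.81,0.14,0.11,-0.007,-0.049,0.043,0.82,0.11,0.06,-0.007,-0.05,0.043,0.83,0.07,0.03,-0.008,-0.049,0.043,0.83,0.03,-0.02,-0.007,-0.05,0.043,0.83,0,-0.06,-0.008,-0.049,0.043,0.82,-0.04,-0.09,-0.007,-0.05,0.043,0.76,0.09,0.41,0,0,0.03,0.77,0.07,0.41,0,0,0.03,0.77,0.04,0.41,0,0,0.03,0.77,0.02,0.41,0,0,0.03,0.77,0,0.4,0,0,0.03,0.77,-0.03,0.41,0,0,0.03,0.77,-0.05,0.4,0,0,0.03,0.77,-0.07,0.41,0,0,0.03,0.76,-0.09,0.4,0,0,0.03
end [0.6043 0.1063 0.0701] 16
```

Request:
move_arm(motion=[0.8,0.18,0.15,-0.007,-0.05,0.043,0.81,0.14,0.11,-0.007,-0.049,0.043,0.82,0.11,0.06,-0.007,-0.05,0.043,0.83,0.07,0.03,-0.008,-0.049,0.043,0.83,0.03,-0.02,-0.007,-0.05,0.043,0.83,0,-0.06,-0.008,-0.049,0.043,0.82,-0.04,-0.09,-0.007,-0.05,0.043,0.76,0.09,0.41,0,0,0.03,0.77,0.07,0.41,0,0,0.03,0.77,0.04,0.41,0,0,0.03,0.77,0.02,0.41,0,0,0.03,0.77,0,0.4,0,0,0.03,0.77,-0.03,0.41,0,0,0.03,0.77,-0.05,0.4,0,0,0.03,0.77,-0.07,0.41,0,0,0.03,0.76,-0.09,0.4,0,0,0.03,0,0,0,0,0,0])

```text
clock: 22.0
tool_pos: [0.6037, 0.11, 0.0685]
tool_rot: [-0.001, 0.795, 0.607, -0.0]
wrist_force: [-0.2, -0.1, 0.7]
width: 0.0882
gripper_force: 0.0
```

```bash
python3 - <<'E'
from rail import *
p,R,s=obs();print(p,s["joints"].round(2),s["clock"])
plan([((.6043,.1063,.0165),yaw_R(74.5),4)],(p,R))
E
```

```text
[0.60365941 0.10998258 0.06845806] [-0.28  0.91  0.05  1.73 -0.08  0.51 -0.44] 22.0
4 rows: -0.03,0.01,0.43,-0.001,0,0.001,-0.03,0.02,0.43,0,-0.001,0.001,-0.03,0.01,0.44,-0.001,0,0.001,-0.02,0.02,0.43,0,-0.001,0.002
end [0.6045 0.1064 0.0166] 4
```

Request:
move_arm(motion=[-0.03,0.01,0.43,-0.001,0,0.001,-0.03,0.02,0.43,0,-0.001,0.001,-0.03,0.01,0.44,-0.001,0,0.001,-0.02,0.02,0.43,0,-0.001,0.002,0,0,0,0,0,0])

```text
clock: 22.62
tool_pos: [0.6037, 0.103, 0.0153]
tool_rot: [0.0, 0.797, 0.603, -0.002]
wrist_force: [-1.0, -0.1, -0.5]
width: 0.0884
gripper_force: 0.0
```

Request:
move_arm(motion=[0,0,0,0,0,0,0,0,0,0,0,0,0,0,0,0,0,0,0,0,0,0,0,0,0,0,0,0,0,0,0,0,0,0,0,0,0,0,0,0,0,0], claw=-1)

```text
clock: 23.5
tool_pos: [0.6047, 0.1034, 0.0167]
tool_rot: [0.001, 0.797, 0.603, -0.001]
wrist_force: [0.1, -0.9, -0.3]
width: 0.0259
gripper_force: 20.0
```

```bash
python3 - <<'E'
from rail import *
p,R,s=obs();print(p,s["joints"].round(2),s["clock"])
plan([(p+[0,0,.04],R,2),((.55,.055,.05),yaw_R(-10),None),((.55,.055,p[2]+.0015),yaw_R(-10),2)],(p,R))
E
```

```text
[0.6047053  0.10338962 0.01672024] [-0.27  0.99  0.04  1.73 -0.08  0.42 -0.44] 23.5
13 rows: 0,0,-0.67,0,0,0,0,0,-0.66,0,0,0,-0.23,-0.15,0.02,0,0,0.163,-0.25,-0.11,0.03,0,0,0.163,-0.26,-0.06,0.02,0,0,0.163,-0.27,-0.02,0.03,0,0,0.164,-0.27,0.02,0.02,0,0,0.163,-0.26,0.07,0.03,0.001,0,0.164,-0.25,0.11,0.02,0,0,0.163,-0.23,0.14,0.03,0.001,0,0.164,-0.2,0.18,0.02,0,0,0.163,0,0,0.53,0,0,0,0,0,0.53,0,0,0
end [0.55   0.055  0.0183] 13
```

Request:
move_arm(motion=[0,0,-0.67,0,0,0,0,0,-0.66,0,0,0,-0.23,-0.15,0.02,0,0,0.163,-0.25,-0.11,0.03,0,0,0.163,-0.26,-0.06,0.02,0,0,0.163,-0.27,-0.02,0.03,0,0,0.164,-0.27,0.02,0.02,0,0,0.163,-0.26,0.07,0.03,0.001,0,0.164,-0.25,0.11,0.02,0,0,0.163,-0.23,0.14,0.03,0.001,0,0.164,-0.2,0.18,0.02,0,0,0.163,0,0,0,0,0,0])

```text
clock: 25.0
tool_pos: [0.5502, 0.055, 0.0513]
tool_rot: [-0.0, 0.996, -0.087, 0.0]
wrist_force: [0.0, 0.3, -0.5]
width: 0.026
gripper_force: 20.0
```

```bash
python3 - <<'E'
from rail import *
p,R,s=obs();print(p,s["joints"].round(2),s["clock"])
plan([((.55,.055,.018),yaw_R(-10),3)],(p,R))
E
```

```text
[0.5501908  0.05503573 0.05133438] [-0.36  0.92  0.31  1.93 -0.68  0.4  -1.27] 25.0
3 rows: 0,0,0.37,0,0,0,0,0,0.37,0,0,0.001,-0.01,0,0.37,0,-0.001,0
end [0.5499 0.0551 0.018 ] 3
```

Request:
move_arm(motion=[0,0,0.37,0,0,0,0,0,0.37,0,0,0,0,0,0.37,0,0,0,0,0,0.04,0,0,0,0,0,0,0,0,0])

```text
clock: 25.62
tool_pos: [0.5499, 0.0553, 0.0151]
tool_rot: [-0.0, 0.996, -0.087, -0.0]
wrist_force: [-0.9, -0.1, 0.8]
width: 0.0257
gripper_force: 20.0
```

Request:
move_arm(motion=[0,0,0,0,0,0,0,0,0,0,0,0,0,0,0,0,0,0,0,0,0,0,0,0,0,0,-0.4,0,0,0,0,0,-0.7,0,0,0,0,0,-0.4,0,0,0,0,0,0,0,0,0], claw=1)

```text
clock: 26.62
tool_pos: [0.5506, 0.0551, 0.0617]
tool_rot: [0.0, 0.996, -0.087, 0.001]
wrist_force: [0.1, -0.2, -0.0]
width: 0.0878
gripper_force: 0.0
```

```bash
python3 - <<'E'
from rail import *
p,R,s=obs();print(p,s["joints"].round(2),s["clock"])
plan([((.5525,.0545,.068),yaw_R(80),None),((.5525,.0545,.068),yaw_R(170),None)],(p,R))
E
```

```text
[0.55062835 0.05512969 0.0617021 ] [-0.38  0.9   0.33  1.93 -0.68  0.42 -1.28] 26.625
20 rows: 0.01,0,-0.02,0,0,-0.157,0.01,0,-0.02,0,0,-0.157,0,0,-0.02,0,0,-0.157,0.01,0,-0.02,0,0,-0.157,0,0.01,-0.02,0,0,-0.157,0,0.01,-0.02,0,0,-0.157,0,0,-0.02,0,0,-0.157,0,0.01,-0.02,0.001,0,-0.157,0,0.01,-0.02,0,0,-0.157,0.01,0,-0.03,0.001,-0.001,-0.157,0,0,0,0,0,-0.157,0,0,0,0,0,-0.157,0,0,0,0,0,-0.157,0,0,0,0,0,-0.157,0,0,0,0,0,-0.157,0,0,0,0,0,-0.157,0,0,0,0,0,-0.157,0,0,0,0,0,-0.157,0,0,0,0,0,-0.158,0,0,0,0,0,-0.157
end [0.5524 0.0546 0.068 ] 20
```

Request:
move_arm(motion=[0.01,0,-0.02,0,0,-0.157,0.01,0,-0.02,0,0,-0.157,0,0,-0.02,0,0,-0.157,0.01,0,-0.02,0,0,-0.157,0,0.01,-0.02,0,0,-0.157,0,0.01,-0.02,0,0,-0.157,0,0,-0.02,0,0,-0.157,0,0.01,-0.02,0.001,0,-0.157,0,0.01,-0.02,0,0,-0.157,0.01,0,-0.03,0.001,-0.001,-0.157,0,0,0,0,0,-0.157,0,0,0,0,0,-0.157,0,0,0,0,0,-0.157,0,0,0,0,0,-0.157,0,0,0,0,0,-0.157,0,0,0,0,0,-0.157,0,0,0,0,0,-0.157,0,0,0,0,0,-0.157,0,0,0,0,0,-0.158,0,0,0,0,0,-0.157])

```text
clock: 29.12
tool_pos: [0.5513, 0.0544, 0.0664]
tool_rot: [-0.002, 0.085, 0.996, -0.0]
wrist_force: [-0.2, -0.2, -0.3]
width: 0.0881
gripper_force: 0.0
```

```bash
python3 - <<'E'
from m import *
from rail import *
p,R,s=obs();print(p,s["joints"].round(2),s["clock"])
for n in("top","side"):
    im,d=env.snapshot(n); P=cloud(n,d); q,z=top(n,P,(.51,.6,.02,.09),.036,.007)
    if len(q)>20: print(n,rect(q),z,len(q))
plan([((.5525,.0545,.0165),yaw_R(170),4)],(p,R))
E
```

```text
[0.55127706 0.05439706 0.06635798] [ 0.03  0.88 -0.35  1.9   0.62  0.48  0.63] 29.125
side (array([0.5518, 0.056 ]), 56.9, 28.1, 169.4) 0.03634132315631048 111
4 rows: -0.01,0,0.42,0,-0.001,0.001,-0.01,0,0.41,0,-0.001,0.001,-0.01,0.01,0.42,0,-0.001,0.001,-0.01,0,0.41,-0.001,0,0.002
end [0.5524 0.0545 0.0166] 4
  return _methods._mean(a, axis=axis, dtype=dtype,
  ret = ret.dtype.type(ret / rcount)
```

A is standing at (0.552, 0.055). I regrip it with the tool turned half round.

Request:
move_arm(motion=[-0.01,0,0.42,0,-0.001,0.001,-0.01,0,0.41,0,-0.001,0.001,-0.01,0.01,0.42,0,-0.001,0.001,-0.01,0,0.41,-0.001,0,0.002,0,0,0,0,0,0])

```text
clock: 29.85
tool_pos: [0.5521, 0.0544, 0.0159]
tool_rot: [-0.001, 0.09, 0.996, -0.0]
wrist_force: [0.4, -0.3, 0.1]
width: 0.0876
gripper_force: 0.0
```

Request:
move_arm(motion=[0,0,0,0,0,0,0,0,0,0,0,0,0,0,0,0,0,0,0,0,0,0,0,0,0,0,0,0,0,0,0,0,0,0,0,0,0,0,0,0,0,0], claw=-1)

```text
clock: 30.72
tool_pos: [0.5529, 0.0545, 0.0171]
tool_rot: [0.0, 0.09, 0.996, 0.0]
wrist_force: [0.3, -0.5, -0.1]
width: 0.0259
gripper_force: 20.0
```

```bash
python3 - <<'E'
from rail import *
p,R,s=obs();print(p,s["joints"].round(2),s["clock"])
plan([(p+[0,0,.07],R,3),((.53,-.05,.17),TR,None),(W(-.036,0,.045),TR,None)],(p,R))
E
```

```text
[0.55292312 0.05453142 0.01710553] [-0.02  0.96 -0.28  1.9   0.67  0.37  0.58] 30.725
14 rows: 0,0,-0.78,0,0,0,0,0,-0.78,0,0,0,0,0,-0.77,0,0,0,0.02,-0.51,-0.4,-0.027,0.045,0.154,-0.04,-0.5,-0.41,-0.027,0.045,0.154,-0.1,-0.47,-0.42,-0.027,0.045,0.154,-0.15,-0.44,-0.44,-0.027,0.045,0.154,-0.19,-0.41,-0.46,-0.027,0.045,0.154,-0.23,-0.36,-0.49,-0.028,0.045,0.155,-0.27,-0.3,-0.5,-0.027,0.044,0.154,-0.68,-0.04,0.02,0,0,0,-0.68,-0.04,0.02,0,0,0,-0.67,-0.04,0.02,0,0,0,-0.68,-0.04,0.03,0,0,0
end [ 0.5478 -0.1236  0.1395] 14
```

Request:
move_arm(motion=[0,0,-0.78,0,0,0,0,0,-0.78,0,0,0,0,0,-0.77,0,0,0,0.02,-0.51,-0.4,-0.027,0.045,0.154,-0.04,-0.5,-0.41,-0.027,0.045,0.154,-0.1,-0.47,-0.42,-0.027,0.045,0.154,-0.15,-0.44,-0.44,-0.027,0.045,0.154,-0.19,-0.41,-0.46,-0.027,0.045,0.154,-0.23,-0.36,-0.49,-0.028,0.045,0.155,-0.27,-0.3,-0.5,-0.027,0.044,0.154,-0.68,-0.04,0.02,0,0,0,-0.68,-0.04,0.02,0,0,0,-0.67,-0.04,0.02,0,0,0,-0.68,-0.04,0.03,0,0,0,0,0,0,0,0,0])

```text
clock: 32.6
tool_pos: [0.5478, -0.1255, 0.1382]
tool_rot: [-0.14, 0.585, 0.792, 0.102]
wrist_force: [-0.1, 0.7, 0.3]
width: 0.0261
gripper_force: 20.0
```

```bash
python3 st.py;python3 - <<'E'
from rail import *
p,R,s=obs()
plan([(W(-.036,0.0005,.021),TR,3)],(p,R))
E
```

```text
[-33.8  -0.8  44.3] [-0.0006  0.0008 -0.0025] F [-0.8  0.1  0.1] 32.6 0.026149264141844895 19.999737292528152
3 rows: 0.03,0.01,0.26,0,0,-0.001,0.02,0.02,0.26,0,0,-0.001,0.03,0.01,0.26,-0.001,0.001,-0.001
end [ 0.5459 -0.1154  0.117 ] 3
```

Request:
move_arm(motion=[0.03,0.01,0.26,0,0,-0.001,0.02,0.02,0.26,0,0,-0.001,0.03,0.01,0.26,-0.001,0.001,-0.001,0,0,0.05,0,0,0,0,0,0.05,0,0,0,0,0,0,0,0,0])

```text
clock: 33.35
tool_pos: [0.5457, -0.1126, 0.1156]
tool_rot: [-0.139, 0.583, 0.793, 0.104]
wrist_force: [0.1, -0.6, -0.8]
width: 0.0259
gripper_force: 20.0
```

```bash
python3 st.py
```

```text
[-38.2   1.1  18.7] [ 0.0011 -0.0003  0.003 ] F [ 0.8 -0.  -0.6] 33.35 0.0258589242922456 19.99990182230249
```

Request:
move_arm(motion=[-0.1,-0.02,0.04,0,0,0,0,0,0.03,0,0,0,0,0,0,0,0,0])

```text
clock: 33.72
tool_pos: [0.5458, -0.1155, 0.1127]
tool_rot: [-0.139, 0.584, 0.793, 0.104]
wrist_force: [-0.7, -3.1, 2.1]
width: 0.0255
gripper_force: 20.0
```

```bash
python3 st.py
```

```text
[-34.6   0.3  16.9] [0.0012 0.0006 0.0024] F [ 1.8 -1.6  2.9] 33.725 0.025542044896940858 20.000339266844094
```

Request:
move_arm(motion=[0,0,-0.02,0,0,0,-0.3,0,0,0,0,0,-0.3,0,0,0,0,0,-0.3,0,0,0,0,0,0,0,0,0,0,0])

```text
clock: 34.35
tool_pos: [0.5535, -0.1405, 0.1033]
tool_rot: [-0.139, 0.584, 0.793, 0.104]
wrist_force: [0.3, -0.7, 0.3]
width: 0.0259
gripper_force: 20.0
```

```bash
python3 st.py
```

```text
[-6.8  0.2 17. ] [0.0012 0.0003 0.0013] F [0.6 0.1 0.6] 34.35 0.025880437428665966 19.999970155768096
```

Request:
move_arm(motion=[-0.4,0,0,0,0,0,-0.4,0,0,0,0,0,-0.4,0,0,0,0,0,-0.3,0,0,0,0,0,-0.1,0,0,0,0,0,0,0,0,0,0,0])

```text
clock: 35.1
tool_pos: [0.5669, -0.1822, 0.0873]
tool_rot: [-0.139, 0.583, 0.793, 0.104]
wrist_force: [0.3, -0.2, 0.3]
width: 0.026
gripper_force: 20.0
```

```bash
python3 st.py
```

```text
[39.9  0.7 17. ] [ 0.001  -0.0004  0.003 ] F [0.2 0.2 0.4] 35.1 0.0260115361959723 19.999956835526973
```

Request:
move_arm(motion=[-0.1,0,0,0,0,0,-0.1,0,0,0,0,0,-0.08,0,0,0,0,0,0,0,0,0,0,0])

```text
clock: 35.6
tool_pos: [0.5685, -0.1872, 0.0854]
tool_rot: [-0.142, 0.582, 0.794, 0.105]
wrist_force: [-2.8, 3.4, 6.3]
width: 0.0259
gripper_force: 20.0
```

```bash
python3 st.py
```

```text
[45.4  0.8 17. ] [-0.0004 -0.0048  0.0044] F [-6.  -1.6  4.5] 35.6 0.025915354070505426 20.00032788841054
```

Request:
move_arm(motion=[-0.08,0,0,0,0,0,0,0,0,0,0,0])

```text
clock: 35.85
tool_pos: [0.5686, -0.1872, 0.0854]
tool_rot: [-0.143, 0.582, 0.794, 0.105]
wrist_force: [-4.0, 6.9, 9.7]
width: 0.0256
gripper_force: 20.0
```

```bash
python3 st.py
```

```text
[45.5  0.9 16.9] [-0.0013 -0.0083  0.0054] F [-10.6  -1.8   6.5] 35.85 0.025634974796523862 20.000561729539186
```

Request:
move_arm(motion=[0,0,0,0,0,0,0,0,0,0,0,0,0,0,0,0,0,0,0,0,0,0,0,0,0,0,-0.4,0,0,0,0,0,-0.8,0,0,0,0,0,-0.9,0,0,0,0,0,-0.9,0,0,0,0.5,-0.8,-0.5,0,0,0,0.5,-0.8,-0.5,0,0,0,0.5,-0.8,-0.5,0,0,0,0.5,-0.8,-0.5,0,0,0,0.5,-0.8,-0.5,0,0,0,0,0,0,0,0,0], claw=1)

```text
clock: 37.6
tool_pos: [0.4503, -0.2153, 0.266]
tool_rot: [-0.138, 0.584, 0.793, 0.103]
wrist_force: [-0.1, 0.1, 0.1]
width: 0.0881
gripper_force: 0.0
```

```bash
python3 - <<'E'
from rail import *
ims=[]
for n in("top","side"):
    im,d=env.snapshot(n); P=(cloud(n,d)-M)@np.c_[X,Y,Z]
    m=(abs(P[...,1])<.02)&(P[...,0]>-.03)&(P[...,0]<.14)&(P[...,2]>.03)&(P[...,2]<.045)
    q=P[m]; print(n,len(q),q.min(0) if len(q) else"",q.max(0) if len(q) else"",np.median(q,0))
    u,v=proj(n,W(.05,0,.02))[0]; x,y=int(u),int(v)
    ims.append(cv2.resize(im[max(y-45,0):y+45,max(x-60,0):x+60],(400,300),interpolation=cv2.INTER_CUBIC))
cv2.imwrite("pics/c4.png",np.hstack(ims))
E
```

```text
top 123 [ 0.01552149 -0.01403078  0.03014613] [0.06580512 0.01218448 0.03927042] [ 0.03815629 -0.00172759  0.03415991]
side 239 [ 0.01536037 -0.01822485  0.03021774] [0.13414142 0.01414873 0.0397259 ] [0.06568953 0.00115399 0.03640048]
```

View pics/c4.png

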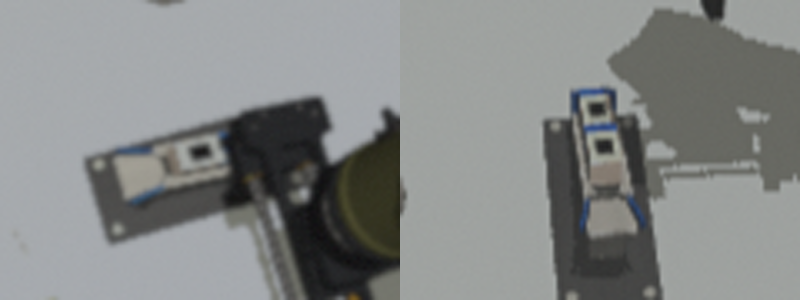

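Both cartridges sit in the rail, noses downhill, against each other and the stop (side crop: B at (595,107), A at (605,150)). The arm is clear.

```bash
python3 -c "
from workcell import env
print(env.hand_in())"
```

```text
the job is handed in; nothing more can be done
None
```

Both cartridges are in the rail, noses downhill, B against the end stop and A against B; B was first set upright and let go of, the arm never went near the flask, dish or dispenser, and I handed in at about 38 s with no verdict returned.

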